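# Set the bar gap of a film coater with a gauge blade

## Task

Pick up the gauge blade with the orange handle, slide it flat along the coater's bed between the rails until its tip meets the end stop, and let go. Then turn the black wing screw clockwise until the coating bar comes down on the blade and it just drags, the bar bearing on it with about 10 N and never more than 25 N. Leave the gauge in the gap and leave the jar, the tape roll and the small bottle where they are.

Things in the scene. Friction and masses are not known exactly. Their poses are not given: they have to be found in the camera images.
- coater: Bench film coater, fixed. Frame: origin on the bench under the screw axis, z up, x along the gauge slot from its open end (-x) to the end stop. Steel bed, x = -135 to +55 mm, 110 mm wide, top 12 mm above the bench. Blue bridge across the slot, x = -14 to +14 mm, y = -45 to +45 mm, from 44 to 58 mm above the bench, with a collar up to 62 mm.
- slot_mouth (a point): Point on the bed top (12 mm above the bench), on the slot's centre line, at the coater's x = -48 mm: the entry between two steel rails 9 mm high. Here they stand about 40 mm apart and taper to 30 mm at x = -30 mm, then run parallel to x = +22 mm. Axes as the coater's.
- end_stop (a point): Foot of the end stop's face on the bed top, on the slot's centre line, at the coater's x = +20 mm. The stop is a dark steel block 12 mm high. An inserted gauge's tip stands against it. Axes as the coater's.
- screw_grip (a point): Point on the vertical screw axis, 91 mm above the bench, where to grip the black wing: a bar 44 mm long (x of this frame), 12 mm thick, 38 mm tall. Its top is 15 mm above this point, its foot 23 mm below, on a disc of 16 mm radius. At joint value 0 the wing stands 0.7 rad counterclockwise (from above) of the coater's x axis.
- screw (a joint): Turn of the adjusting screw, rad: 0 at the start, grows clockwise from above, ends at 2.3. Its steep thread lowers the bar 8 mm per rad, has a steady friction of 0.2 N m and stays where left. The bar meets an inserted gauge somewhere between 0.4 and 1.35 rad, differently each time. Each newton of the bar on the gauge adds 0.008 N m to the turning torque.
- holder: Steel holder in the bridge, moved by the screw; origin on the screw axis, 50 mm above the bench at the start. It carries the sprung coating bar, 24 mm wide across the slot, at the coater's x = 0; its lower edge starts 7.5 to 14.5 mm above the bed, not measured. Its force on the gauge steps to about 4.5 N at first touch, then grows 24 N per rad of screw.
- gauge: Gauge: steel blade 24 mm wide, 4 mm thick, with an orange handle block on its rear end, 40 mm long (x), 14 mm wide (y); 0.10 to 0.16 kg. Origin on the underside below the handle's middle; x along the blade to its tip, z up. The blade reaches from x = -20 to +105 mm; the handle's top is 42 mm above the underside.
- gauge_grip (a point): Middle of the gauge's handle, 28 mm above the gauge's underside: where to grip it, fingers closing along the gauge's y.
- gauge_tip (a point): Middle of the blade's front edge, 105 mm ahead of the gauge's origin and 2 mm above its underside. Home in the slot it stands at the end stop's face.
- jar: Sample jar with black lid, 45 mm across, 61 mm tall, origin under its middle; bystander.
- tape: Roll of label tape lying flat, 72 mm across, 19 mm high, origin under its middle; bystander.
- bottle: Small white bottle with black cap, 32 mm across, 77 mm tall, origin under its middle; bystander.
Not all that is in view belongs to the job. Of the things shaped like the gauge, the steel one is meant.

How it is judged:
By the outcome, as a careful person would: the job done as asked, in the order asked, and still so for the second after the job is handed in, with the robot touching nothing.
It also fails if it takes over 70 s, if anything falls off the work surface, if the arm or the gripper's body presses on something with over 40 N, if the wrist force passes 120 N, or if a joint passes its speed limit or range.

## Robot

A 6-joint arm with a two-finger parallel gripper is mounted at the origin on a cart in front of the work surface, level with it; the furniture and walls round the work are solid. World frame = base frame: x ahead of the robot, y to its left, z up, the work surface at z = 0. Lengths are in m, angles in rad, forces in N, time in s.
With the tool pointing down it reaches from about 0.4 to 0.825 m from the base axis. Payload 7 kg.
Tool frame: the origin (TCP) lies at the very end of the fingers, on their centre line; the grasp point (between the pads) lies 19 mm behind it (bot.grip_depth is the distance from the TCP to the grasp point, in m); z points along the fingers, y is the line along which they close (so a half turn about z gives the same grasp; the last joint's range is limited). The gripper opens to 88 mm and grips with 3 to 60 N. Pads are 19 mm wide; open, the fingers measure 130 mm over their backs; the gripper's body (78 mm by 193 mm) begins 47 mm behind the grasp point.
Start: joints at [-0.815, 0.359, 0.012, 0, -1.224, -0.288], TCP at [0.304, -0.602, 0.227] pointing down, gripper open.
Joint ranges: [-3.07, 3.07], [-1.43, 2.12], [-1.02, 1.25], [-3.03, 1.67], [-3.05, -0], [-3.03, 3.03]. Speed limits (rad/s): [2.39, 2.39, 3.01, 3.14, 3.14, 3.14].

## Interface

Orientations are given as a unit quaternion [w, x, y, z].
In Python, from workcell import bot gives the robot as it stands. The module is installed in compiled form; this text tells all that it offers.
- The arm moves only by the tool step_arm, never from a script. Its argument "moves" is a list that holds one entry, the list of rows, each a list of 7 numbers: the finger opening in mm, from 0 to 87.6, then the shift along the tool's x, y, z in mm, then the turn, a rotation vector about the tool's x, y, z in degrees. A call has 1 to 5 rows; each row shifts and turns the commanded pose from where the row before left it, along the tool's axes as they then stand; what a row does not reach is not made up. A row lasts 1/8 s, in which the tool goes at most 62.5 mm and 10.7 degrees, less where a joint would pass 70% of its speed; a pose out of reach is approached as far as the arm can. A call is refused whole if a number of a shift passes 62.5 or a number of a turn 10.7, either way. A call with a gripper value outside its range is refused whole. The fingers move at their own pace and stop on an object; the grip force is fixed at half the most. Time passes only in rows, so rows that do not move let the fingers close. It gives the time, the measured TCP pose, the force, the opening and the grip force at its end, in the units of the state.
- bot.get_obs(): the state, without advancing time (a new reading comes with each control period).
- bot.snapshot(name): name is "scene" or "side" or "wrist"; returns the picture (384x512x3 uint8, red, green, blue); there is no depth.
- bot.camera_model(name): a dict with "vertical_fov" (degrees; the focal length in pixels is half the picture's height over the tangent of half this angle, whatever the lens; pixels are square), "cx", "cy" (the principal point, pixels), "position" and "rotation" of the camera in the world; the wrist camera has in their place "mount" (4x4, takes a point from camera to tool coordinates, whose origin is the TCP and whose axes are the flange's). Camera axes: x right, y up, looking along -z (the intrinsics and any distortion apply to the point x, -y, -z); pixel columns grow to the right and rows downward; lengths in m; the calibration is good to about 2 mm. A picture is of the moment at which its call begins: read the wrist's pose just before it. camera_model takes no time and is no camera call.
- bot.close_job(): hands the job in; it is judged then, once.
The state is a dict: "clock": time; "qpos": joint angles; "joint_vel": joint speeds; "joint_torque": joint torques, N m; "ee_pos": TCP position; "tcp_rot": TCP orientation; "ft_force": force on the tool from outside, world axes, zero at the start; "moment": the same for the moment, N m; "grip_width": finger opening in m; "grip_force": force on a finger pad.
Only numpy, scipy, OpenCV 4.12 (cv2) and the standard library are available. Lean on these libraries where they do the work, as an engineer would, in place of code of your own. Each camera call takes 0.05 s, during which the arm holds its last target. There are 200 camera calls.

## Working session

There is one attempt and no reset: what is moved stays moved. The work goes in short steps, Python scripts to look and compute and a tool call to move; the robot and the scene stay as the last step left them, time stands still between calls to the robot, and variables do not carry over. Pictures are saved under pics/ and viewed, at most 10 in all, crops included, and the job is handed in when it is done.

Besides the shell and the picture viewer there is one more tool, called after "Emit:" as name(argument=value, ...), one argument or row to a line, values as JSON. step_arm: Moves the arm, as the interface text tells. Its arguments: {"type":"object","properties":{"moves":{"type":"array","items":{"type":"array","items":{"type":"array","items":{"type":"number"}}}}},"required":["moves"]}

```bash
mkdir -p pics; python3 - <<'E'
from workcell import bot
import cv2,numpy as np
ims=[]
for n in("scene","side"):
    im=bot.snapshot(n)[:,:,::-1];cv2.imwrite(f"pics/{n}0.png",im);ims.append(im)
    m=bot.camera_model(n);print(n,{k:np.round(v,4).tolist() if not isinstance(v,str) else v for k,v in m.items()})
m=bot.camera_model("wrist");print(m)
o=bot.get_obs();print(o)
E
```

```text
scene {'vertical_fov': 47.505, 'cx': 253.8793, 'cy': 187.444, 'position': [0.2579, 0.6395, 0.87], 'rotation': [-0.2215, -0.0888, 0.3264, 0.9146]}
side {'vertical_fov': 49.2532, 'cx': 256.3271, 'cy': 197.8702, 'position': [0.4973, 0.8026, 0.7683], 'rotation': [-0.0634, -0.024, 0.4087, 0.9102]}
{'vertical_fov': 69.18635041591685, 'cx': 257.2984201903334, 'cy': 193.39880247028972, 'mount': array([[-2.95630267e-04,  9.62837659e-01,  2.70080646e-01,
         7.28833762e-02],
       [ 9.99999894e-01,  1.89635759e-04,  4.18548261e-04,
        -3.46001013e-04],
       [ 3.51777079e-04,  2.70080741e-01, -9.62837613e-01,
        -1.59553107e-01],
       [ 0.00000000e+00,  0.00000000e+00,  0.00000000e+00,
         1.00000000e+00]])}
{'clock': 0.1, 'qpos': array([-8.14921657e-01,  3.59322234e-01,  1.11491450e-02, -3.16086051e-04,
       -1.22411475e+00, -2.88113406e-01]), 'joint_vel': array([ 0.00115211, -0.00163706,  0.00137855,  0.00082768,  0.00041663,
       -0.0004871 ]), 'joint_torque': array([-1.32003886e-03, -5.84163237e+01,  2.93753332e+01,  7.01544419e+00,
        1.02435448e-02, -8.16376291e-05]), 'ee_pos': array([ 0.30413306, -0.60210145,  0.22570994]), 'tcp_rot': array([-2.43030311e-04, -2.31701826e-01,  9.72786557e-01,  7.20534413e-04]), 'ft_force': array([-0.39048509,  1.01754969, -0.64719028]), 'moment': array([-0.03155303,  0.03816806,  0.02486349]), 'grip_force': 0.0, 'grip_width': 0.08769467104647603}
```

View pics/scene0.png

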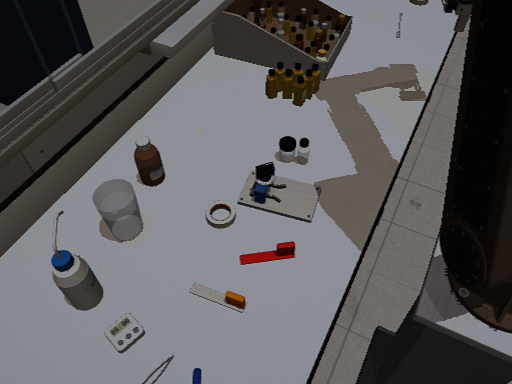

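View pics/side0.png

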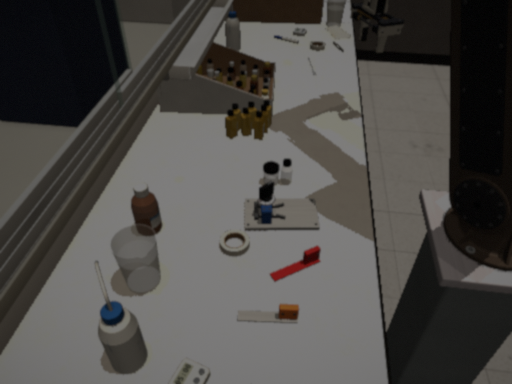

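The scene shows two gauge-shaped things. One is a grey steel blade with an orange handle, at scene (235,298) and side (288,312). The other is all red, a decoy, at scene (287,248) and side (312,255). I choose the steel one. The coater is at scene (280,195), with its bridge end away from the robot.

```bash
cat > h.py <<'E'
from workcell import bot
import cv2,numpy as np
from scipy.spatial.transform import Rotation as R
def q2m(q): return R.from_quat([q[1],q[2],q[3],q[0]]).as_matrix()
def cam(n,obs=None):
    m=bot.camera_model(n)
    if n=="wrist":
        T=np.eye(4);T[:3,:3]=q2m(obs["tcp_rot"]);T[:3,3]=obs["ee_pos"];T=T@m["mount"];Rm,p=T[:3,:3],T[:3,3]
    else:
        Rm=np.array(m["rotation"]);Rm=q2m(Rm) if Rm.size==4 else Rm;p=np.array(m["position"])
    return Rm,p,192/np.tan(np.radians(m["vertical_fov"])/2),m["cx"],m["cy"]
def ray(c,uv):
    Rm,p,f,cx,cy=c; return p,Rm@np.array([(uv[0]-cx)/f,-(uv[1]-cy)/f,-1.])
def plane(c,uv,z):
    p,d=ray(c,uv);return p+d*(z-p[2])/d[2]
def proj(c,P):
    Rm,p,f,cx,cy=c;v=Rm.T@(np.array(P)-p);return np.array([cx-f*v[0]/v[2],cy+f*v[1]/v[2]])
def tri(c1,u1,c2,u2):
    p,d=ray(c1,u1);q,e=ray(c2,u2)
    s=np.linalg.lstsq(np.c_[d,-e],q-p,rcond=None)[0];a,b=p+d*s[0],q+e*s[1];return (a+b)/2,np.linalg.norm(a-b)
def wrist(name):
    o=bot.get_obs();im=bot.snapshot("wrist")[:,:,::-1].copy();cv2.imwrite(f"pics/{name}.png",im);return cam("wrist",o),im,o
def state():
    o=bot.get_obs();print("tcp",o["ee_pos"].round(4),"yaw",tool(o).round(2),"F",o["ft_force"].round(1),"M",o["moment"].round(3),"w",round(o["grip_width"],4),"gf",round(o["grip_force"],1),"t",round(o["clock"],2));return o
def tool(o):
    M=q2m(o["tcp_rot"]);return np.degrees(np.arctan2(M[1,0],M[0,0]))
E
python3 - <<'E'
from h import *
for n,pts in(("scene",dict(tip=(191,289),rear=(244,309),bedA=(252,173),bedB=(321,184),bedC=(310,219),bedD=(238,205))),("side",dict(tip=(237,316),rear=(298,320),bedA=(244,199),bedB=(317,198),bedC=(319,228),bedD=(244,229)))):
    c=cam(n)
    for k,u in pts.items(): print(n,k,plane(c,u,.012 if 'bed' in k else .004).round(3))
    im=cv2.imread(f"pics/{n}0.png");hsv=cv2.cvtColor(im,cv2.COLOR_BGR2HSV)
    m=cv2.inRange(hsv,(6,150,80),(20,255,255));nn,_,st,ce=cv2.connectedComponentsWithStats(m)
    for s,e in zip(st[1:],ce[1:]):
        if s[4]>40: print(' orange',s,e.round(1),plane(c,e,.03).round(3))
o=state();M=q2m(o["tcp_rot"]);print(M.round(2))
E
```

```text
scene tip [0.592 0.327 0.004]
scene rear [0.468 0.315 0.004]
scene bedA [ 0.627 -0.022  0.012]
scene bedB [ 0.451 -0.068  0.012]
scene bedC [0.434 0.045 0.012]
scene bedD [0.609 0.086 0.012]
 orange [226 291  19  11 112] [235.  296.2] [0.492 0.309 0.03 ]
side tip [0.597 0.323 0.004]
side rear [0.47  0.315 0.004]
side bedA [ 0.638 -0.031  0.012]
side bedB [ 0.443 -0.064  0.012]
side bedC [0.434 0.05  0.012]
side bedD [0.621 0.08  0.012]
 orange [280 305  18   6 101] [288.6 307.5] [0.492 0.305 0.03 ]
tcp [ 0.3041 -0.6021  0.2257] yaw -153.21 F [-0.4  1.  -0.6] M [-0.032  0.038  0.025] w 0.0877 gf 0.0 t 0.1
[[-0.89 -0.45 -0.  ]
 [-0.45  0.89  0.  ]
 [ 0.    0.   -1.  ]]
```

Emit:
step_arm(
  moves=[
    [[87,-44,41,0,0,0,0],[87,-44,41,0,0,0,0],[87,-44,41,0,0,0,0],[87,-44,41,0,0,0,0],[87,-44,41,0,0,0,0]],
  ],
)

```text
clock: 0.72
ee_pos: [0.4084, -0.3184, 0.2264]
tcp_rot: [-0.0, -0.232, 0.973, 0.0]
ft_force: [0.9, -0.5, -0.1]
grip_width: 0.0871
grip_force: 0.0
```

Emit:
step_arm(
  moves=[
    [[87,-44,41,0,0,0,0],[87,-44,41,0,0,0,0],[87,-44,41,0,0,0,0],[87,-44,41,0,0,0,0],[87,-44,41,0,0,0,0]],
  ],
)

```text
clock: 1.35
ee_pos: [0.5124, -0.0361, 0.2266]
tcp_rot: [0.0, -0.232, 0.973, 0.0]
ft_force: [1.6, -0.2, -0.2]
grip_width: 0.0872
grip_force: 0.0
```

Emit:
step_arm(
  moves=[
    [[87,-44,41,0,0,0,7],[87,0,0,0,0,0,0],[87,0,0,0,0,0,0]],
  ],
)

```text
clock: 1.72
ee_pos: [0.5325, 0.0184, 0.2261]
tcp_rot: [-0.001, -0.173, 0.985, -0.0]
ft_force: [0.2, -0.2, -0.1]
grip_width: 0.0866
grip_force: 0.0
```

```bash
python3 - <<'E'
from h import *
state();wrist("w1");np.save("w1.npy",0);o=bot.get_obs();print(o["qpos"])
E
```

```text
tcp [0.5325 0.0184 0.2261] yaw -160.1 F [ 0.2 -0.2 -0.1] M [-0.05   0.02  -0.004] w 0.0866 gf 0.0 t 1.73
[ 4.01618950e-01  1.25218158e-01 -3.00302455e-01 -1.31994985e-04
 -1.14614518e+00 -1.62620174e+00]
```

View pics/w1.png

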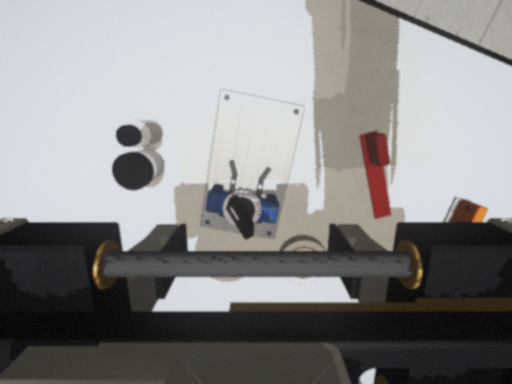

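The view is from above the coater. Bed corners are at (221,90), (303,105), (275,238) and (202,226), the bridge at (240,205), the wing at (240,215), the red decoy at (375,175) and the orange handle at (467,212). I'll fit the coater pose from the corners, with a closer look to come later.

```bash
python3 - <<'E'
from h import *
o=bot.get_obs();c=cam("wrist",o);im=cv2.imread("pics/w1.png")
pts=[(221,90),(303,105),(275,238),(202,226)]
loc=np.array([(-.135,-.055),(-.135,.055),(.055,.055),(.055,-.055)])
W=np.array([plane(c,u,.012)[:2] for u in pts]);print(W.round(4))
# image right = +y? rigid fit
A=loc-loc.mean(0);B=W-W.mean(0)
th=np.arctan2((A[:,0]*B[:,1]-A[:,1]*B[:,0]).sum(),(A*B).sum());Rm=np.array([[np.cos(th),-np.sin(th)],[np.sin(th),np.cos(th)]])
t=W.mean(0)-Rm@loc.mean(0);print("yaw",np.degrees(th),"origin",t,"res",(loc@Rm.T+t-W).round(4).tolist())
hsv=cv2.cvtColor(im,cv2.COLOR_BGR2HSV)
b=cv2.inRange(hsv,(100,120,40),(130,255,255));n,_,st,ce=cv2.connectedComponentsWithStats(b)
for s,e in zip(st,ce):
    if 100<s[4]<20000: print('blue',s,plane(c,e,.058).round(4))
E
```

```text
[[ 0.4505 -0.061 ]
 [ 0.4321  0.0433]
 [ 0.6174  0.0753]
 [ 0.6355 -0.0303]]
yaw 9.670201980055847 origin [0.57334232 0.01355103] res [[-0.001, -0.0023], [-0.0011, 0.0018], [0.0009, 0.0017], [0.0013, -0.0011]]
blue [208 195  16  18 101] [ 0.5787 -0.0188  0.058 ]
blue [260 203  18  20 183] [0.569  0.0452 0.058 ]
```

Emit:
step_arm(
  moves=[
    [[87,-10,57,0,0,0,5],[87,-10,57,0,0,0,5],[87,0,58,0,0,0,4],[87,0,58,10,0,0,0],[87,0,58,20,0,0,0]],
  ],
)

```text
clock: 2.4
ee_pos: [0.4971, 0.3062, 0.1976]
tcp_rot: [0.001, -0.05, 0.999, 0.001]
ft_force: [1.3, -0.3, -0.4]
grip_width: 0.0871
grip_force: 0.0
```

Emit:
step_arm(
  moves=[
    [[87,0,5,20,0,0,0],[87,0,0,0,0,0,0],[87,0,0,0,0,0,0]],
  ],
)

```text
clock: 2.78
ee_pos: [0.4968, 0.3094, 0.1775]
tcp_rot: [0.0, -0.05, 0.999, 0.0]
ft_force: [-0.2, -0.7, 0.1]
grip_width: 0.0869
grip_force: 0.0
```

```bash
python3 - <<'E'
from h import *
state();wrist("w2")
E
```

```text
tcp [0.4968 0.3094 0.1775] yaw -174.27 F [-0.2 -0.7  0.1] M [-0.022 -0.009  0.03 ] w 0.0869 gf 0.0 t 2.77
```

View pics/w2.png

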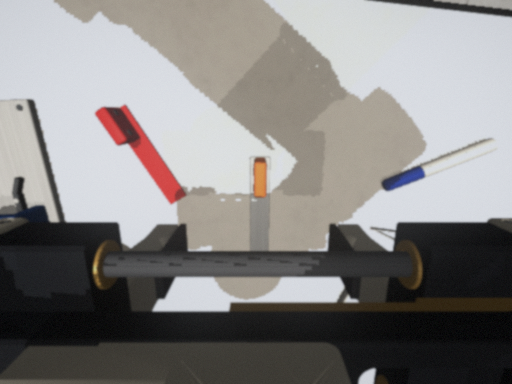

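The close view confirms it: the orange handle on a grey steel blade is at (260,178), with the blade straight down to (259,250). The red decoy is at (140,155). I'll measure the handle.

```bash
python3 - <<'E'
from h import *
o=bot.get_obs();c=cam("wrist",o);im=cv2.imread("pics/w2.png");hsv=cv2.cvtColor(im,cv2.COLOR_BGR2HSV)
m=cv2.inRange(hsv,(5,150,60),(22,255,255))
top=cv2.inRange(hsv,(5,150,180),(22,255,255))
for M in(m,top):
    n,_,st,ce=cv2.connectedComponentsWithStats(M);i=1+np.argmax(st[1:,4]);print(st[i],ce[i])
    print(cv2.minAreaRect(cv2.findNonZero(M)))
    for z in (.042,): 
        x,y,w,h=st[i][:4];P=[plane(c,u,z)[:2] for u in((x,y),(x+w,y),(x+w,y+h),(x,y+h))];print(np.round(P,4).tolist(),np.mean(P,0))
g=cv2.cvtColor(im,cv2.COLOR_BGR2GRAY)
for r in (205,212,218): print(r,g[r,240:280].tolist())
for r in (180,): print(hsv[r,245:275].tolist())
E
```

```text
[255 161  11  36 342] [259.57602339 178.61988304]
((256.5, 224.5), (127.0, 325.0), 90.0)
[[0.4717, 0.3042], [0.4705, 0.3158], [0.5104, 0.3202], [0.5116, 0.3081]] [0.49103473 0.31205354]
[255 163  11  34 332] [259.57831325 179.02108434]
((260.0, 179.5), (33.0, 10.0), 90.0)
[[0.4738, 0.3044], [0.4727, 0.3161], [0.5104, 0.3202], [0.5116, 0.3081]] [0.49210456 0.31216383]
205 [167, 166, 165, 165, 164, 163, 163, 165, 162, 150, 141, 139, 141, 141, 141, 142, 142, 138, 139, 141, 141, 141, 139, 141, 139, 141, 142, 143, 140, 144, 158, 162, 164, 163, 163, 165, 165, 163, 164, 166]
212 [165, 163, 160, 163, 165, 162, 164, 164, 160, 152, 140, 139, 140, 140, 140, 140, 141, 139, 137, 138, 138, 139, 141, 139, 140, 138, 136, 141, 137, 142, 157, 164, 165, 164, 162, 164, 164, 165, 164, 165]
218 [163, 162, 162, 163, 164, 163, 163, 163, 162, 152, 140, 138, 138, 139, 141, 140, 138, 136, 137, 137, 137, 138, 135, 137, 137, 137, 139, 138, 138, 143, 157, 164, 162, 162, 164, 162, 163, 163, 162, 162]
[[90, 2, 221], [80, 3, 223], [80, 3, 222], [98, 5, 218], [90, 2, 208], [10, 4, 198], [24, 6, 205], [18, 16, 212], [10, 38, 201], [9, 104, 194], [12, 156, 203], [14, 165, 212], [15, 163, 213], [15, 161, 214], [15, 164, 210], [15, 162, 213], [15, 166, 212], [15, 164, 212], [14, 168, 210], [13, 166, 208], [11, 138, 198], [10, 69, 196], [14, 25, 206], [20, 11, 207], [20, 4, 206], [75, 2, 216], [100, 3, 221], [90, 6, 220], [90, 2, 221], [98, 5, 222]]
```

Emit:
step_arm(
  moves=[
    [[60,5,3,50,0,0,0],[60,0,0,50,0,0,0],[60,0,0,45,0,0,0],[60,0,0,22,0,0,0],[60,0,0,0,0,0,0]],
  ],
)

```text
clock: 3.45
ee_pos: [0.4908, 0.3117, 0.009]
tcp_rot: [-0.001, -0.05, 0.999, -0.001]
ft_force: [-0.1, 0.1, 0.6]
grip_width: 0.0601
grip_force: 0.0
```

Emit:
step_arm(
  moves=[
    [[0,0,0,0,0,0,0],[0,0,0,0,0,0,0],[0,0,0,0,0,0,0],[0,0,0,0,0,0,0],[0,0,0,0,0,0,0]],
  ],
)

```text
clock: 4.08
ee_pos: [0.4908, 0.313, 0.0097]
tcp_rot: [0.0, -0.051, 0.999, 0.0]
ft_force: [0.1, -2.1, 2.1]
grip_width: 0.0155
grip_force: 0.9
```

```bash
python3 - <<'E'
from h import *
state()
E
```

```text
tcp [0.4908 0.313  0.0097] yaw -174.19 F [ 0.1 -2.1  2.1] M [-0.839 -0.04   0.021] w 0.0155 gf 0.9 t 4.08
```

Emit:
step_arm(
  moves=[
    [[0,0,0,0,0,0,0],[0,0,0,0,0,0,0],[0,0,0,-30,0,0,0],[0,0,0,-60,0,0,0],[0,0,0,-60,0,0,0]],
  ],
)

```text
clock: 4.7
ee_pos: [0.4904, 0.3127, 0.1605]
tcp_rot: [-0.001, -0.051, 0.999, -0.001]
ft_force: [1.1, 0.8, -1.4]
grip_width: 0.0138
grip_force: 29.9
```

Emit:
step_arm(
  moves=[
    [[0,-8,-30,0,0,0,0],[0,-14,-51,0,0,0,0],[0,-14,-51,0,0,0,0],[0,-14,-51,0,0,0,0],[0,-14,-51,0,0,0,0]],
  ],
)

```text
clock: 5.32
ee_pos: [0.5784, 0.0852, 0.1593]
tcp_rot: [-0.0, -0.051, 0.999, 0.0]
ft_force: [1.0, 0.6, -1.0]
grip_width: 0.014
grip_force: 29.9
```

Emit:
step_arm(
  moves=[
    [[0,-10,-40,0,0,0,0],[0,-8,-30,0,0,0,-4],[0,0,0,0,0,0,0],[0,0,0,0,0,0,0]],
  ],
)

```text
clock: 5.82
ee_pos: [0.6028, 0.019, 0.1591]
tcp_rot: [-0.0, -0.085, 0.996, 0.0]
ft_force: [0.2, 0.4, -1.0]
grip_width: 0.0139
grip_force: 29.9
```

```bash
python3 - <<'E'
from h import *
o=state();c,im,o=wrist("w3")
cv2.imwrite("pics/w3z.png",cv2.resize(im[0:300,100:420],None,fx=2,fy=2,interpolation=cv2.INTER_CUBIC))
for n in("scene","side"):cv2.imwrite(f"pics/{n}3.png",bot.snapshot(n)[:,:,::-1])
E
```

```text
tcp [0.6028 0.019  0.1591] yaw -170.27 F [ 0.2  0.4 -1. ] M [0.013 0.027 0.087] w 0.0139 gf 29.9 t 5.83
```

View pics/w3z.png

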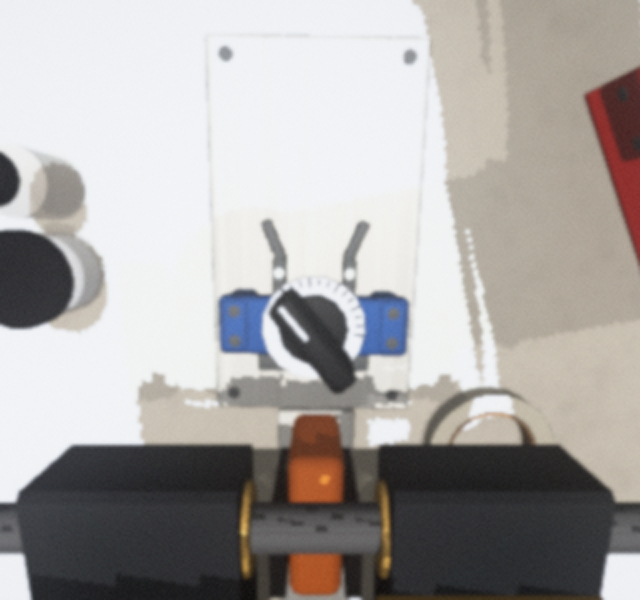

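The coater is seen almost square on. Zoomed bed corners are (207,36), (429,38), (407,407) and (221,404), rail mouths (267,225) and (363,226), and the blue bridge spans 220–408 by 295–353. The handle in the fingers is at (316,480).

```bash
python3 - <<'E'
from h import *
o=bot.get_obs();c=cam("wrist",o)
f=lambda u:(u[0]/2+100-.25,u[1]/2-.25)
pts=[(207,36),(429,38),(407,407),(221,404)]
loc=np.array([(-.135,-.055),(-.135,.055),(.055,.055),(.055,-.055)])
W=np.array([plane(c,f(u),.012)[:2] for u in pts])
A=loc-loc.mean(0);B=W-W.mean(0)
th=np.arctan2((A[:,0]*B[:,1]-A[:,1]*B[:,0]).sum(),(A*B).sum());Rm=np.array([[np.cos(th),-np.sin(th)],[np.sin(th),np.cos(th)]])
t=W.mean(0)-Rm@loc.mean(0);print("yaw",np.degrees(th),"origin",t,"res mm",((W-t)@Rm*1000-loc*1000).round(1).tolist())
L=lambda u,z:((plane(c,f(u),z)[:2]-t)@Rm*1000).round(1)
print("mouth",L((267,222),.021),L((363,223),.021),"bend",L((278,260),.021),L((350,260),.021))
print("bridge",L((220,295),.058),L((408,297),.058),L((408,353),.058),L((220,352),.058))
print("wing ends",L((283,295),.106),L((344,388),.106))
# held gauge handle: rear top face corner 
print("handle rear top",[ ((plane(c,f(u),o['ee_pos'][2]-.0097+.042)[:2]-t)@Rm*1000).round(1) for u in((290,458),(342,458))], "tcp",((o['ee_pos'][:2]-t)@Rm*1000).round(1))
E
```

```text
yaw 9.18550859488614 origin [0.57369352 0.01411674] res mm [[1.1, 0.9], [0.8, -1.0], [-0.7, -1.2], [-1.3, 1.3]]
mouth [-47.3 -25.2] [-47.3  24.1] bend [-28.3 -19.7] [-28.7  18. ]
bridge [-13.9 -44.4] [-14.   43.2] [12.6 44.7] [ 13.2 -45.3]
wing ends [-19.5 -12.3] [16.9 11.8]
handle rear top [array([10.8, -5.9]), array([10.6,  6.9])] tcp [29.7  0.9]
```

Emit:
step_arm(
  moves=[
    [[0,30,0,0,0,0,0.4],[0,55,0,0,0,0,0],[0,55,-1,0,0,0,0],[0,40,0,0,0,0,0],[0,11,0,0,0,0,0]],
  ],
)

```text
clock: 6.6
ee_pos: [0.4128, -0.0135, 0.16]
tcp_rot: [0.0, -0.083, 0.997, 0.0]
ft_force: [0.6, 0.5, -0.7]
grip_width: 0.0138
grip_force: 29.9
```

Emit:
step_arm(
  moves=[
    [[0,0,0,40,0,0,0],[0,0,0,40,0,0,0],[0,0,0,40,0,0,0],[0,0,0,0,0,0,0],[0,0,0,0,0,0,0]],
  ],
)

```text
clock: 7.22
ee_pos: [0.416, -0.0129, 0.0406]
tcp_rot: [0.001, -0.082, 0.997, -0.0]
ft_force: [0.2, -0.2, -1.6]
grip_width: 0.0138
grip_force: 29.9
```

```bash
cat >> h.py <<'E'
T0=np.array([.5738,.0136]);TH=np.radians(9.3);RC=np.array([[np.cos(TH),-np.sin(TH)],[np.sin(TH),np.cos(TH)]])
def C(p): return ((np.array(p)[:2]-T0)@RC*1000).round(2)
E
python3 - <<'E'
from h import *
o=state();print(C(o["ee_pos"]))
ims=[]
for n,(u,v) in(("scene",(280,195)),("side",(270,210))):
    im=bot.snapshot(n)[:,:,::-1];cv2.imwrite(f"pics/{n}4.png",im)
    ims.append(cv2.resize(im[v-45:v+45,u-60:u+60],None,fx=3.3,fy=3.3,interpolation=cv2.INTER_CUBIC))
cv2.imwrite("pics/m4.png",np.hstack(ims))
E
```

```text
tcp [ 0.416  -0.0129  0.0406] yaw -170.54 F [ 0.2 -0.2 -1.6] M [-0.016 -0.003  0.004] w 0.0138 gf 29.9 t 7.22
[-159.99   -0.7 ]
```

View pics/m4.png

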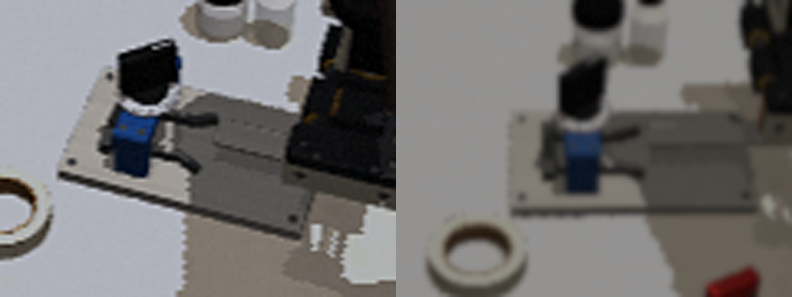

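The blade tip is just short of the rail mouth and between the rails: (215,140) in the left half, (643,140) in the right. Lowering onto the bed.

Emit:
step_arm(
  moves=[
    [[0,0,0.6,10,0,0,0],[0,0,0,6,0,0,0],[0,0,0,1.5,0,0,0],[0,0,0,0.5,0,0,0],[0,0,0,0,0,0,0]],
  ],
)

```text
clock: 7.95
ee_pos: [0.4145, -0.0131, 0.0216]
tcp_rot: [-0.0, -0.082, 0.997, -0.0]
ft_force: [-2.2, 0.2, 2.6]
grip_width: 0.0137
grip_force: 29.9
```

```bash
python3 - <<'E'
from h import *
o=state();print(C(o["ee_pos"]))
E
```

```text
tcp [ 0.4145 -0.0131  0.0216] yaw -170.6 F [-2.2  0.2  2.6] M [-0.157  0.826  0.034] w 0.0137 gf 29.9 t 7.95
[-161.56   -0.61]
```

Emit:
step_arm(
  moves=[
    [[0,-8,0.6,-0.3,0,0,0],[0,-10,0,0,0,0,0],[0,-10,0,0,0,0,0],[0,-10,0,0,0,0,0],[0,0,0,0,0,0,0]],
  ],
)

```text
clock: 8.57
ee_pos: [0.4531, -0.0059, 0.0217]
tcp_rot: [0.0, -0.082, 0.997, -0.0]
ft_force: [-0.2, -0.2, -2.1]
grip_width: 0.0136
grip_force: 30.0
```

```bash
python3 - <<'E'
from h import *
o=state();print(C(o["ee_pos"]))
E
```

```text
tcp [ 0.4531 -0.0059  0.0217] yaw -170.6 F [-0.2 -0.2 -2.1] M [-0.07   0.005 -0.039] w 0.0136 gf 30.0 t 8.57
[-122.25    0.24]
```

Emit:
step_arm(
  moves=[
    [[0,-10,-0.2,0,0,0,0],[0,-10,0,0,0,0,0],[0,-8,0,0,0,0,0],[0,-4,0,0,0,0,0],[0,0,0,0,0,0,0]],
  ],
)

```text
clock: 9.2
ee_pos: [0.4838, -0.0011, 0.0217]
tcp_rot: [-0.0, -0.082, 0.997, -0.0]
ft_force: [0.1, -0.0, -1.1]
grip_width: 0.0138
grip_force: 30.0
```

Emit:
step_arm(
  moves=[
    [[0,-1,0,0,0,0,0],[0,-1,0,0,0,0,0],[0,-1,0,0,0,0,0],[0,0,0,0,0,0,0]],
  ],
)

```text
clock: 9.7
ee_pos: [0.4868, -0.0006, 0.0219]
tcp_rot: [0.0, -0.082, 0.997, 0.0]
ft_force: [0.1, -0.5, -2.0]
grip_width: 0.0139
grip_force: 30.0
```

```bash
python3 - <<'E'
from h import *
o=state();print(C(o["ee_pos"]))
E
```

```text
tcp [ 0.4868 -0.0006  0.0219] yaw -170.6 F [ 0.1 -0.5 -2. ] M [-0.056  0.029  0.018] w 0.0139 gf 30.0 t 9.7
[-8.816e+01  5.000e-02]
```

Not touching yet; creeping in.

Emit:
step_arm(
  moves=[
    [[0,-0.7,0,0,0,0,0],[0,-0.7,0,0,0,0,0],[0,-0.6,0,0,0,0,0],[0,0,0,0,0,0,0]],
  ],
)

```text
clock: 10.2
ee_pos: [0.4887, -0.0003, 0.0218]
tcp_rot: [-0.0, -0.082, 0.997, -0.0]
ft_force: [-0.2, -0.5, -0.5]
grip_width: 0.0141
grip_force: 30.0
```

Emit:
step_arm(
  moves=[
    [[0,-0.5,0,0,0,0,0],[0,-0.5,0,0,0,0,0],[0,0,0,0,0,0,0]],
  ],
)

```text
clock: 10.58
ee_pos: [0.4894, -0.0002, 0.0218]
tcp_rot: [-0.0, -0.082, 0.997, -0.0]
ft_force: [-0.6, 0.8, -1.2]
grip_width: 0.0139
grip_force: 30.0
```

Emit:
step_arm(
  moves=[
    [[0,-0.5,0,0,0,0,0],[0,-0.5,0,0,0,0,0],[0,0,0,0,0,0,0]],
  ],
)

```text
clock: 10.95
ee_pos: [0.4895, -0.0004, 0.0216]
tcp_rot: [-0.001, -0.082, 0.997, -0.0]
ft_force: [-5.6, 0.7, 2.8]
grip_width: 0.0141
grip_force: 30.0
```

Emit:
step_arm(
  moves=[
    [[0,-0.5,0,0,0,0,0],[0,0,0,0,0,0,0]],
  ],
)

```text
clock: 11.2
ee_pos: [0.4895, -0.0004, 0.0216]
tcp_rot: [-0.001, -0.082, 0.997, -0.0]
ft_force: [-7.3, 1.0, 4.6]
grip_width: 0.014
grip_force: 30.0
```

The tip is against the end stop (about -7 N, TCP at coater x ≈ -85). Releasing and going up.

Emit:
step_arm(
  moves=[
    [[45,0,0,0,0,0,0],[45,0,0,0,0,0,0],[45,0,0,0,0,0,0],[45,0,0,0,0,0,0]],
  ],
)

```text
clock: 11.7
ee_pos: [0.4914, 0.0002, 0.0219]
tcp_rot: [0.0, -0.082, 0.997, 0.0]
ft_force: [-0.4, -0.7, -0.0]
grip_width: 0.044
grip_force: 0.0
```

Emit:
step_arm(
  moves=[
    [[45,0,0,-30,0,0,0],[45,0,0,-60,0,0,0],[45,0,0,-60,0,0,0],[45,0,0,0,0,0,0],[45,0,0,0,0,0,0]],
  ],
)

```text
clock: 12.32
ee_pos: [0.4909, 0.0002, 0.1719]
tcp_rot: [0.0, -0.082, 0.997, 0.0]
ft_force: [-0.3, -0.6, 0.1]
grip_width: 0.0449
grip_force: 0.0
```

```bash
python3 - <<'E'
from h import *
o=state();print(C(o["ee_pos"]),o["qpos"].round(2))
c=wrist("w5")[0];im=cv2.imread("pics/w5.png");hsv=cv2.cvtColor(im,cv2.COLOR_BGR2HSV)
m=cv2.inRange(hsv,(5,150,60),(22,255,255));m[240:]=0
n,_,st,ce=cv2.connectedComponentsWithStats(m);i=1+np.argmax(st[1:,4]);x,y,w,h=st[i][:4];print(st[i])
print([C(plane(c,u,.054)) for u in((x,y),(x+w,y),(x+w,y+h),(x,y+h))])
E
```

```text
tcp [4.909e-01 2.000e-04 1.719e-01] yaw -170.61 F [-0.3 -0.6  0.1] M [-0.056  0.095 -0.018] w 0.0449 gf 0.0 t 12.32
[-84.     0.15] [ 0.4   0.1  -0.46 -0.   -1.01 -1.81]
[252 168  11  37 387]
[array([-105.48,   -5.64]), array([-105.49,    5.46]), array([-66.25,   5.72]), array([-66.23,  -5.8 ])]
```

The gauge is home: handle middle at coater x ≈ -86, straight, centred. Now over the screw, turning the tool to the wing.

Emit:
step_arm(
  moves=[
    [[45,-42,0,0,0,0,0],[45,-42,0,0,0,0,0],[45,0,0,0,0,0,-10],[45,0,0,0,0,0,-10],[45,0,0,0,0,0,-10]],
  ],
)

```text
clock: 13.0
ee_pos: [0.5732, 0.0135, 0.1696]
tcp_rot: [-0.002, -0.34, 0.941, 0.0]
ft_force: [0.4, -0.3, -0.2]
grip_width: 0.0451
grip_force: 0.0
```

Emit:
step_arm(
  moves=[
    [[45,0,0,0,0,0,-10],[45,0,0,0,0,0,0],[45,0,0,0,0,0,0]],
  ],
)

```text
clock: 13.38
ee_pos: [0.5736, 0.0137, 0.1709]
tcp_rot: [-0.001, -0.416, 0.909, 0.0]
ft_force: [-0.2, -0.3, -0.1]
grip_width: 0.0447
grip_force: 0.0
```

```bash
python3 - <<'E'
from h import *
o=state();print(C(o["ee_pos"]))
for n,(u,v) in(("scene",(262,175)),("side",(267,195))):
    im=bot.snapshot(n)[:,:,::-1];cv2.imwrite(f"pics/{n}6.png",im)
im=wrist("w6")[1];cv2.imwrite("pics/w6z.png",cv2.resize(im[100:360,120:400],None,fx=2,fy=2))
E
```

```text
tcp [0.5736 0.0137 0.1709] yaw -130.82 F [-0.2 -0.3 -0.1] M [ 0.033  0.015 -0.002] w 0.0447 gf 0.0 t 13.38
[-0.15  0.15]
```

View pics/w6z.png

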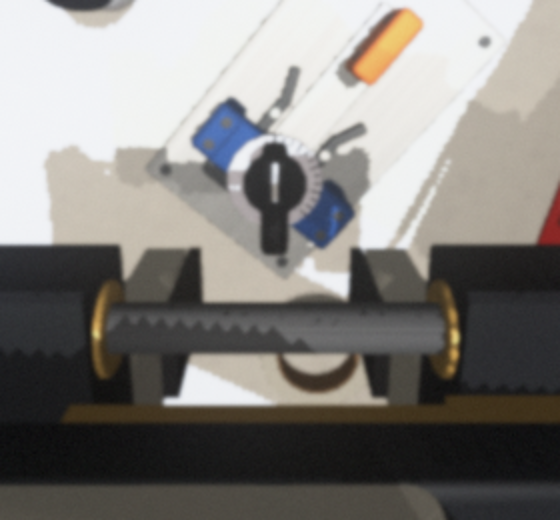

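The wing, at (274,200) in the crop, is lined up with the tool's x axis and centred between the fingers, and the gauge handle stays in line at (385,45). Descending.

Emit:
step_arm(
  moves=[
    [[45,0,0,40,0,0,0],[45,0,0,40,0,0,0],[45,0,0,17,0,0,0],[45,0,0,0,0,0,0]],
  ],
)

```text
clock: 14.02
ee_pos: [0.5731, 0.0135, 0.0735]
tcp_rot: [-0.001, -0.417, 0.909, 0.0]
ft_force: [0.6, -0.3, -0.2]
grip_width: 0.0451
grip_force: 0.0
```

```bash
cat > rd.py <<'E'
from h import *
import sys
N=int(sys.argv[1]) if len(sys.argv)>1 else 3
a=[]
for i in range(N):
    o=bot.get_obs();a.append([tool(o),o["moment"][2],*o["ft_force"]]);
    if i<N-1: bot.snapshot("side")
a=np.array(a);print("yaw",a[-1,0].round(2),"Mz",a[:,1].round(3),a[:,1].mean().round(3),"F",a[:,2:].mean(0).round(1),"z",o["ee_pos"][2].round(4),C(o["ee_pos"]),"w",round(o["grip_width"],4),"t",round(o["clock"],2))
open("log.txt","a").write(f"{a[-1,0]} {a[:,1].mean()} {o['clock']}\n")
E
python3 rd.py 5
```

```text
yaw -130.6 Mz [-0.013  0.023  0.012 -0.064  0.037] -0.001 F [-0.2 -0.   0.1] z 0.0761 [1.12 0.3 ] w 0.0447 t 14.22
```

Emit:
step_arm(
  moves=[
    [[0,0,0,0,0,0,0],[0,0,0,0,0,0,0],[0,0,0,0,0,0,0],[0,0,0,0,0,0,0],[0,0,0,0,0,0,0]],
  ],
)

```text
clock: 14.85
ee_pos: [0.5743, 0.0137, 0.075]
tcp_rot: [0.0, -0.418, 0.909, -0.0]
ft_force: [1.6, -1.8, 1.4]
grip_width: 0.0116
grip_force: 30.0
```

```bash
python3 rd.py 3
```

```text
yaw -130.61 Mz [-0.322 -0.289 -0.26 ] -0.291 F [ 1.1 -2.   1.2] z 0.075 [0.48 0.03] w 0.0117 t 14.95
```

Emit:
step_arm(
  moves=[
    [[0,0,0,0,0,0,2.5],[0,0,0,0,0,0,2.5]],
  ],
)

```text
clock: 15.2
ee_pos: [0.5743, 0.0137, 0.075]
tcp_rot: [0.0, -0.378, 0.926, -0.0]
ft_force: [0.7, -2.5, 0.2]
grip_width: 0.0124
grip_force: 30.0
```

```bash
python3 rd.py 3
```

```text
yaw -135.6 Mz [ 0.185  0.151 -0.012] 0.108 F [ 1.4 -2.3  0.6] z 0.075 [ 0.49 -0.02] w 0.0119 t 15.3
```

Emit:
step_arm(
  moves=[
    [[0,0,0,0,0,0,2.5],[0,0,0,0,0,0,2.5]],
  ],
)

```text
clock: 15.55
ee_pos: [0.5744, 0.0136, 0.075]
tcp_rot: [0.0, -0.337, 0.941, -0.0]
ft_force: [2.4, -2.7, 0.0]
grip_width: 0.0118
grip_force: 30.0
```

```bash
python3 rd.py 3
```

```text
yaw -140.56 Mz [ 0.264  0.098 -0.042] 0.107 F [ 1.9 -3.2  0.3] z 0.075 [ 0.55 -0.04] w 0.0115 t 15.65
```

Emit:
step_arm(
  moves=[
    [[0,0,0,0,0,0,2.5],[0,0,0,0,0,0,2.5]],
  ],
)

```text
clock: 15.9
ee_pos: [0.5744, 0.0136, 0.075]
tcp_rot: [0.0, -0.296, 0.955, -0.0]
ft_force: [2.1, -3.7, -0.8]
grip_width: 0.012
grip_force: 30.0
```

```bash
python3 rd.py 3
```

```text
yaw -145.53 Mz [0.146 0.134 0.029] 0.103 F [ 2.4 -3.6 -0.5] z 0.075 [ 0.56 -0.1 ] w 0.012 t 16.0
```

```bash
cat > r1.py <<'E'
from h import *
o=bot.get_obs();s=f"{tool(o):.2f} Mz {o['moment'][2]:.3f} t6 {o['joint_torque'][5]:.4f} t1 {o['joint_torque'][0]:.3f} v6 {o['joint_vel'][5]:.3f} F {o['ft_force'].round(1)} w {o['grip_width']:.4f} t {o['clock']:.2f}"
print(s);open("log1.txt","a").write(s+"\n")
E
python3 r1.py
```

```text
-145.53 Mz 0.029 t6 -0.5228 t1 2.484 v6 0.031 F [ 2.5 -4.1 -0.5] w 0.0120 t 16.00
```

Emit:
step_arm(
  moves=[
    [[0,0,0,0,0,0,2]],
  ],
)

```text
clock: 16.12
ee_pos: [0.5744, 0.0136, 0.075]
tcp_rot: [0.0, -0.28, 0.96, -0.0]
ft_force: [3.6, -4.9, -1.4]
grip_width: 0.0116
grip_force: 30.0
```

```bash
python3 r1.py
```

```text
-147.49 Mz 0.261 t6 0.4709 t1 2.458 v6 -0.291 F [ 3.6 -4.9 -1.4] w 0.0116 t 16.12
```

Emit:
step_arm(
  moves=[
    [[0,0,0,0,0,0,2]],
  ],
)

```text
clock: 16.25
ee_pos: [0.5744, 0.0136, 0.075]
tcp_rot: [0.0, -0.263, 0.965, -0.0]
ft_force: [3.3, -4.7, 0.0]
grip_width: 0.0118
grip_force: 30.0
```

```bash
python3 r1.py
```

```text
-149.52 Mz 0.188 t6 0.2731 t1 2.542 v6 -0.278 F [ 3.3 -4.7  0. ] w 0.0118 t 16.25
```

Emit:
step_arm(
  moves=[
    [[0,0,0,0,0,0,2]],
  ],
)

```text
clock: 16.38
ee_pos: [0.5744, 0.0136, 0.075]
tcp_rot: [0.0, -0.246, 0.969, -0.0]
ft_force: [3.5, -4.7, 0.1]
grip_width: 0.012
grip_force: 30.0
```

```bash
python3 r1.py
```

```text
-151.52 Mz 0.179 t6 0.2659 t1 2.619 v6 -0.276 F [ 3.5 -4.7  0.1] w 0.0120 t 16.38
```

Emit:
step_arm(
  moves=[
    [[0,0,0,0,0,0,2]],
  ],
)

```text
clock: 16.5
ee_pos: [0.5744, 0.0135, 0.075]
tcp_rot: [0.0, -0.229, 0.973, -0.0]
ft_force: [3.2, -5.0, -0.5]
grip_width: 0.0121
grip_force: 30.0
```

```bash
python3 r1.py
```

```text
-153.52 Mz 0.160 t6 0.2657 t1 2.695 v6 -0.279 F [ 3.2 -5.  -0.5] w 0.0121 t 16.50
```

The joint-6 torque is clean, with a steady free-running value of 0.266. Continuing.

Emit:
step_arm(
  moves=[
    [[0,0,0,0,0,0,2]],
  ],
)

```text
clock: 16.62
ee_pos: [0.5744, 0.0135, 0.075]
tcp_rot: [0.0, -0.212, 0.977, -0.0]
ft_force: [3.9, -4.9, 0.1]
grip_width: 0.0118
grip_force: 30.0
```

```bash
python3 r1.py
```

```text
-155.52 Mz 0.183 t6 0.2657 t1 2.769 v6 -0.277 F [ 3.9 -4.9  0.1] w 0.0118 t 16.62
```

Emit:
step_arm(
  moves=[
    [[0,0,0,0,0,0,2]],
  ],
)

```text
clock: 16.75
ee_pos: [0.5744, 0.0135, 0.075]
tcp_rot: [0.0, -0.195, 0.981, -0.0]
ft_force: [3.0, -5.6, -1.5]
grip_width: 0.0116
grip_force: 30.0
```

```bash
python3 r1.py
```

```text
-157.52 Mz 0.188 t6 0.2655 t1 2.846 v6 -0.276 F [ 3.  -5.6 -1.5] w 0.0116 t 16.75
```

Emit:
step_arm(
  moves=[
    [[0,0,0,0,0,0,2]],
  ],
)

```text
clock: 16.88
ee_pos: [0.5744, 0.0135, 0.075]
tcp_rot: [0.0, -0.178, 0.984, -0.0]
ft_force: [4.0, -5.3, -0.9]
grip_width: 0.0116
grip_force: 30.0
```

```bash
python3 r1.py
```

```text
-159.52 Mz 0.178 t6 0.2654 t1 2.922 v6 -0.277 F [ 4.  -5.3 -0.9] w 0.0116 t 16.88
```

Emit:
step_arm(
  moves=[
    [[0,0,0,0,0,0,2]],
  ],
)

```text
clock: 17.0
ee_pos: [0.5744, 0.0134, 0.075]
tcp_rot: [0.0, -0.161, 0.987, -0.0]
ft_force: [4.2, -5.4, -1.3]
grip_width: 0.0118
grip_force: 30.0
```

```bash
python3 r1.py
```

```text
-161.52 Mz 0.184 t6 0.2654 t1 3.000 v6 -0.278 F [ 4.2 -5.4 -1.3] w 0.0118 t 17.00
```

Emit:
step_arm(
  moves=[
    [[0,0,0,0,0,0,2]],
  ],
)

```text
clock: 17.12
ee_pos: [0.5745, 0.0134, 0.075]
tcp_rot: [0.0, -0.143, 0.99, -0.0]
ft_force: [3.9, -6.2, -0.2]
grip_width: 0.0118
grip_force: 30.0
```

```bash
python3 r1.py
```

```text
-163.52 Mz 0.180 t6 0.2653 t1 3.074 v6 -0.277 F [ 3.9 -6.2 -0.2] w 0.0118 t 17.12
```

Emit:
step_arm(
  moves=[
    [[0,0,0,0,0,0,2]],
  ],
)

```text
clock: 17.25
ee_pos: [0.5745, 0.0134, 0.075]
tcp_rot: [0.0, -0.126, 0.992, -0.0]
ft_force: [3.8, -5.8, -1.3]
grip_width: 0.0117
grip_force: 30.0
```

```bash
python3 r1.py
```

```text
-165.52 Mz 0.167 t6 0.2652 t1 3.151 v6 -0.279 F [ 3.8 -5.8 -1.3] w 0.0117 t 17.25
```

Emit:
step_arm(
  moves=[
    [[0,0,0,0,0,0,2],[0,0,0,0,0,0,2]],
  ],
)

```text
clock: 17.5
ee_pos: [0.5745, 0.0133, 0.075]
tcp_rot: [0.0, -0.091, 0.996, -0.0]
ft_force: [3.6, -5.9, -0.6]
grip_width: 0.012
grip_force: 30.0
```

```bash
python3 r1.py
```

```text
-169.52 Mz 0.157 t6 0.2652 t1 3.303 v6 -0.275 F [ 3.6 -5.9 -0.6] w 0.0120 t 17.50
```

Emit:
step_arm(
  moves=[
    [[0,0,0,0,0,0,2],[0,0,0,0,0,0,2]],
  ],
)

```text
clock: 17.75
ee_pos: [0.5745, 0.0133, 0.075]
tcp_rot: [0.0, -0.057, 0.998, -0.0]
ft_force: [4.0, -6.6, -0.9]
grip_width: 0.012
grip_force: 30.0
```

```bash
python3 r1.py
```

```text
-173.52 Mz 0.194 t6 0.2651 t1 3.452 v6 -0.277 F [ 4.  -6.6 -0.9] w 0.0120 t 17.75
```

Emit:
step_arm(
  moves=[
    [[0,0,0,0,0,0,2],[0,0,0,0,0,0,2]],
  ],
)

```text
clock: 18.0
ee_pos: [0.5745, 0.0133, 0.075]
tcp_rot: [0.0, -0.022, 1.0, -0.0]
ft_force: [3.1, -5.9, -0.9]
grip_width: 0.0114
grip_force: 30.0
```

```bash
python3 r1.py
```

```text
-177.52 Mz 0.184 t6 0.2651 t1 3.601 v6 -0.276 F [ 3.1 -5.9 -0.9] w 0.0114 t 18.00
```

Emit:
step_arm(
  moves=[
    [[0,0,0,0,0,0,2],[0,0,0,0,0,0,2]],
  ],
)

```text
clock: 18.25
ee_pos: [0.5745, 0.0132, 0.075]
tcp_rot: [0.0, 0.013, 1.0, -0.0]
ft_force: [4.4, -6.8, -1.0]
grip_width: 0.0116
grip_force: 30.0
```

```bash
python3 r1.py
```

```text
178.48 Mz 0.204 t6 0.2652 t1 3.748 v6 -0.278 F [ 4.4 -6.8 -1. ] w 0.0116 t 18.25
```

Emit:
step_arm(
  moves=[
    [[0,0,0,0,0,0,2],[0,0,0,0,0,0,2]],
  ],
)

```text
clock: 18.5
ee_pos: [0.5745, 0.0132, 0.075]
tcp_rot: [0.0, 0.048, 0.999, -0.0]
ft_force: [5.1, -7.5, -0.7]
grip_width: 0.012
grip_force: 30.0
```

```bash
python3 r1.py
```

```text
174.48 Mz 0.189 t6 0.2652 t1 3.889 v6 -0.277 F [ 5.1 -7.5 -0.7] w 0.0120 t 18.50
```

Emit:
step_arm(
  moves=[
    [[0,0,0,0,0,0,2],[0,0,0,0,0,0,2]],
  ],
)

```text
clock: 18.75
ee_pos: [0.5745, 0.0131, 0.075]
tcp_rot: [0.0, 0.083, 0.997, -0.0]
ft_force: [4.2, -6.9, -0.9]
grip_width: 0.0115
grip_force: 30.0
```

```bash
python3 r1.py
```

```text
170.48 Mz 0.240 t6 0.2653 t1 4.026 v6 -0.276 F [ 4.2 -6.9 -0.9] w 0.0115 t 18.75
```

Emit:
step_arm(
  moves=[
    [[0,0,0,0,0,0,2],[0,0,0,0,0,0,2]],
  ],
)

```text
clock: 19.0
ee_pos: [0.5745, 0.0131, 0.075]
tcp_rot: [0.0, 0.118, 0.993, -0.0]
ft_force: [4.1, -8.0, -0.4]
grip_width: 0.0116
grip_force: 30.0
```

```bash
python3 r1.py
```

```text
166.48 Mz 0.193 t6 0.2654 t1 4.158 v6 -0.278 F [ 4.1 -8.  -0.4] w 0.0116 t 19.00
```

Emit:
step_arm(
  moves=[
    [[0,0,0,0,0,0,2],[0,0,0,0,0,0,2]],
  ],
)

```text
clock: 19.25
ee_pos: [0.5745, 0.013, 0.075]
tcp_rot: [0.0, 0.152, 0.988, -0.0]
ft_force: [4.4, -7.8, -0.8]
grip_width: 0.0114
grip_force: 30.0
```

```bash
python3 r1.py
```

```text
162.48 Mz 0.201 t6 0.2656 t1 4.286 v6 -0.276 F [ 4.4 -7.8 -0.8] w 0.0114 t 19.25
```

Emit:
step_arm(
  moves=[
    [[0,0,0,0,0,0,2],[0,0,0,0,0,0,2]],
  ],
)

```text
clock: 19.5
ee_pos: [0.5744, 0.013, 0.075]
tcp_rot: [0.0, 0.187, 0.982, -0.001]
ft_force: [4.4, -8.2, -1.1]
grip_width: 0.0118
grip_force: 30.0
```

```bash
python3 r1.py
```

```text
158.48 Mz 0.194 t6 0.2657 t1 4.407 v6 -0.277 F [ 4.4 -8.2 -1.1] w 0.0118 t 19.50
```

Emit:
step_arm(
  moves=[
    [[0,0,0,0,0,0,2],[0,0,0,0,0,0,2]],
  ],
)

```text
clock: 19.75
ee_pos: [0.5744, 0.0129, 0.075]
tcp_rot: [0.0, 0.221, 0.975, -0.001]
ft_force: [3.6, -7.6, -0.5]
grip_width: 0.0118
grip_force: 30.0
```

```bash
python3 r1.py
```

```text
154.48 Mz 0.216 t6 0.2660 t1 4.523 v6 -0.277 F [ 3.6 -7.6 -0.5] w 0.0118 t 19.75
```

Emit:
step_arm(
  moves=[
    [[0,0,0,0,0,0,2]],
  ],
)

```text
clock: 19.88
ee_pos: [0.5744, 0.0129, 0.075]
tcp_rot: [0.0, 0.238, 0.971, -0.001]
ft_force: [4.0, -7.5, -1.3]
grip_width: 0.0116
grip_force: 30.0
```

```bash
python3 r1.py
```

```text
152.48 Mz 0.210 t6 0.2242 t1 4.529 v6 -0.276 F [ 4.  -7.5 -1.3] w 0.0116 t 19.88
```

Emit:
step_arm(
  moves=[
    [[0,0,0,0,0,0,2]],
  ],
)

```text
clock: 20.0
ee_pos: [0.5744, 0.0129, 0.075]
tcp_rot: [0.0, 0.255, 0.967, -0.001]
ft_force: [4.2, -7.5, -1.1]
grip_width: 0.0114
grip_force: 30.0
```

```bash
python3 r1.py
```

```text
150.49 Mz 0.213 t6 0.2212 t1 4.582 v6 -0.277 F [ 4.2 -7.5 -1.1] w 0.0114 t 20.00
```

Emit:
step_arm(
  moves=[
    [[0,0,0,0,0,0,2]],
  ],
)

```text
clock: 20.12
ee_pos: [0.5744, 0.0128, 0.075]
tcp_rot: [0.0, 0.272, 0.962, -0.001]
ft_force: [4.3, -8.0, -0.5]
grip_width: 0.0117
grip_force: 30.0
```

```bash
python3 r1.py
```

```text
148.48 Mz 0.247 t6 0.2153 t1 4.628 v6 -0.277 F [ 4.3 -8.  -0.5] w 0.0117 t 20.12
```

Emit:
step_arm(
  moves=[
    [[0,0,0,0,0,0,2]],
  ],
)

```text
clock: 20.25
ee_pos: [0.5744, 0.0128, 0.075]
tcp_rot: [0.0, 0.288, 0.958, -0.001]
ft_force: [5.0, -8.7, -0.9]
grip_width: 0.0117
grip_force: 30.0
```

```bash
python3 r1.py
```

```text
146.49 Mz 0.247 t6 0.2091 t1 4.672 v6 -0.277 F [ 5.  -8.7 -0.9] w 0.0117 t 20.25
```

Touch showed as a 0.04 N m torque step at yaw ≈ 153.5°. The bar force is now about 7.2 N, so about 6° more is needed.

Emit:
step_arm(
  moves=[
    [[0,0,0,0,0,0,2],[0,0,0,0,0,0,2]],
  ],
)

```text
clock: 20.5
ee_pos: [0.5744, 0.0128, 0.075]
tcp_rot: [0.0, 0.322, 0.947, -0.001]
ft_force: [3.7, -7.5, -0.8]
grip_width: 0.0119
grip_force: 30.0
```

```bash
python3 r1.py
```

```text
142.49 Mz 0.290 t6 0.1971 t1 4.753 v6 -0.277 F [ 3.7 -7.5 -0.8] w 0.0119 t 20.50
```

Emit:
step_arm(
  moves=[
    [[0,0,0,0,0,0,2]],
  ],
)

```text
clock: 20.62
ee_pos: [0.5743, 0.0128, 0.075]
tcp_rot: [0.0, 0.338, 0.941, -0.001]
ft_force: [3.1, -8.4, -0.5]
grip_width: 0.0121
grip_force: 30.0
```

```bash
python3 r1.py
```

```text
140.49 Mz 0.231 t6 0.1908 t1 4.789 v6 -0.277 F [ 3.1 -8.4 -0.5] w 0.0121 t 20.62
```

Emit:
step_arm(
  moves=[
    [[0,0,0,0,0,0,0],[0,0,0,0,0,0,0],[0,0,0,0,0,0,0]],
  ],
)

```text
clock: 21.0
ee_pos: [0.5743, 0.0128, 0.075]
tcp_rot: [0.0, 0.338, 0.941, -0.001]
ft_force: [4.3, -8.9, 0.2]
grip_width: 0.0117
grip_force: 30.0
```

```bash
python3 r1.py; python3 rd.py 3
```

```text
140.53 Mz 0.072 t6 -0.0943 t1 4.934 v6 -0.001 F [ 4.3 -8.9  0.2] w 0.0117 t 21.00
yaw 140.53 Mz [0.072 0.087 0.141] 0.1 F [ 4.2 -9.   0.2] z 0.075 [ 0.39 -0.88] w 0.0126 t 21.1
```

The bar force is about 9.5–10 N. Letting go of the wing and rising.

Emit:
step_arm(
  moves=[
    [[40,0,0,0,0,0,0],[40,0,0,0,0,0,0],[40,0,0,0,0,0,0],[40,0,0,0,0,0,0]],
  ],
)

```text
clock: 21.6
ee_pos: [0.5739, 0.0141, 0.0748]
tcp_rot: [-0.0, 0.339, 0.941, 0.0]
ft_force: [-1.0, 0.3, -0.0]
grip_width: 0.0394
grip_force: 0.0
```

Emit:
step_arm(
  moves=[
    [[40,0,0,-30,0,0,0],[40,0,0,-50,0,0,0],[40,0,0,-40,0,0,0],[40,0,0,0,0,0,0],[40,0,0,0,0,0,0]],
  ],
)

```text
clock: 22.22
ee_pos: [0.5736, 0.0139, 0.1944]
tcp_rot: [-0.0, 0.339, 0.941, 0.0]
ft_force: [0.2, 0.1, -0.9]
grip_width: 0.0399
grip_force: 0.0
```

```bash
python3 - <<'E'
from h import *
o=state();c,im,o=wrist("w7");cv2.imwrite("pics/w7z.png",cv2.resize(im[0:270,100:430],None,fx=2,fy=2))
hsv=cv2.cvtColor(im,cv2.COLOR_BGR2HSV);m=cv2.inRange(hsv,(5,150,60),(22,255,255));m[230:]=0
r=cv2.minAreaRect(cv2.findNonZero(m));print(r,[C(plane(c,p,.054)) for p in cv2.boxPoints(r)],C(plane(c,r[0],.054)))
E
```

```text
tcp [0.5736 0.0139 0.1944] yaw 140.4 F [ 0.2  0.1 -0.9] M [-0.12  -0.011  0.008] w 0.0399 gf 0.0 t 22.23
((197.9508056640625, 132.45901489257812), (33.801734924316406, 9.986876487731934), 39.80556869506836) [array([-100.98,   -5.  ]), array([-100.64,    5.59]), array([-66.4 ,   6.02]), array([-66.5 ,  -4.79])] [-83.8    0.47]
```

View pics/w7z.png

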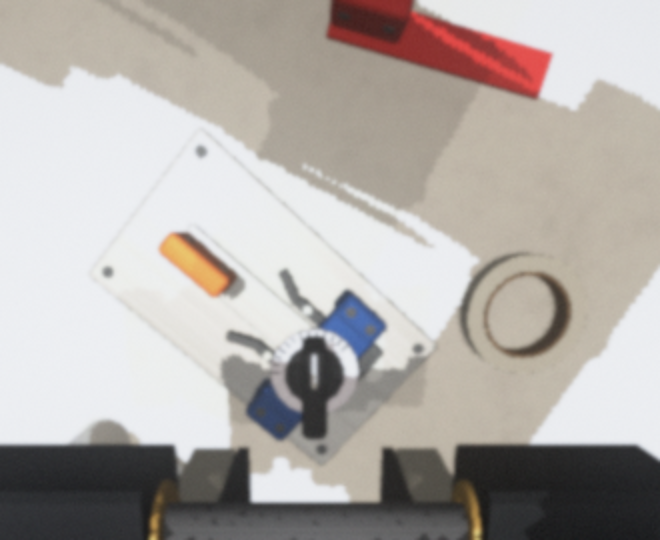

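The gauge sits in the slot with its handle at (197,265), front end unchanged at coater x ≈ -66. The wing at (315,385) still lines up with the tool, the tape is in place at (518,310), and nothing touches the robot.

```bash
python3 -c "
from workcell import bot
print(bot.close_job())"
```

```text
the job is handed in; nothing more can be done
None
```

The steel gauge is in the slot with its tip against the end stop. The screw is turned until the bar bears on the blade with roughly 9.5–10 N, judged from the turning torque, and the job was handed in after about 22 s with the jar, tape roll and small bottle not touched.

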